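Clear the patio game's score counter with a fingertip

TASK

Clear the score counter for a new game: with the fingertips, trace lightly along its curved row of five yellow paddles from the red disc to the blue disc, tipping each paddle over in turn so that all of them end up lying flat towards the blue end. Do not lift the counter, push it out of place or press hard on it, and leave the bottle, stone, spoon rest and tray where they are. Finish with the hand clear of everything.

Things in the scene. Friction and masses are not known exactly. Their poses are not given: they have to be found in the camera images.
- counter: Score counter: loose dark wooden board, 1 to 1.7 kg, 24 mm high, 52 mm wide, curved in plan (middle line an arc of radius 120 mm), with a row of five yellow paddles 46 mm apart along the arc, red disc at the row's start, blue disc at its finish. Origin: on the table, 15 mm from the arc's middle towards its centre of curvature; z up, x away from that centre, y from red end to blue end.
- red_end (a point): Centre of the flat red disc (32 mm wide) on the board's top at the red end, 24 mm above the table.
- blue_end (a point): Centre of the flat blue disc (32 mm wide) on the board's top at the blue end, 24 mm above the table.
- hinge1 (a point): Middle of the hinge pin of paddle 1 (1 is nearest the red disc, 5 nearest the blue), 30 mm above the table, on the middle line of the arc. Pins lie across the row. Each paddle: stiff plate 32 mm wide across the row, 5 mm thick, reaching 32 mm from the pin; upright its top is 62 mm above the table, lying flat 33 mm and short of the next pin.
- paddle1 (a joint): Angle of paddle 1, rad: 0 leaning back 14 degrees towards the red end (its stop), 0.25 upright, 1.82 lying flat towards the blue end (its other stop). Very light hinge (a tenth of a newton moves it) that stays put near upright; tipped some 20 degrees past upright it falls flat by itself.
- hinge2 (a point): Middle of the hinge pin of paddle 2 (1 is nearest the red disc, 5 nearest the blue), 30 mm above the table, on the middle line of the arc. Pins lie across the row.
- paddle2 (a joint): Angle of paddle 2, rad: 0 leaning back 14 degrees towards the red end (its stop), 0.25 upright, 1.82 lying flat towards the blue end (its other stop). Very light hinge (a tenth of a newton moves it) that stays put near upright; tipped some 20 degrees past upright it falls flat by itself.
- hinge3 (a point): Middle of the hinge pin of paddle 3 (1 is nearest the red disc, 5 nearest the blue), 30 mm above the table, on the middle line of the arc. Pins lie across the row.
- paddle3 (a joint): Angle of paddle 3, rad: 0 leaning back 14 degrees towards the red end (its stop), 0.25 upright, 1.82 lying flat towards the blue end (its other stop). Very light hinge (a tenth of a newton moves it) that stays put near upright; tipped some 20 degrees past upright it falls flat by itself.
- hinge4 (a point): Middle of the hinge pin of paddle 4 (1 is nearest the red disc, 5 nearest the blue), 30 mm above the table, on the middle line of the arc. Pins lie across the row.
- paddle4 (a joint): Angle of paddle 4, rad: 0 leaning back 14 degrees towards the red end (its stop), 0.25 upright, 1.82 lying flat towards the blue end (its other stop). Very light hinge (a tenth of a newton moves it) that stays put near upright; tipped some 20 degrees past upright it falls flat by itself.
- hinge5 (a point): Middle of the hinge pin of paddle 5 (1 is nearest the red disc, 5 nearest the blue), 30 mm above the table, on the middle line of the arc. Pins lie across the row.
- paddle5 (a joint): Angle of paddle 5, rad: 0 leaning back 14 degrees towards the red end (its stop), 0.25 upright, 1.82 lying flat towards the blue end (its other stop). Very light hinge (a tenth of a newton moves it) that stays put near upright; tipped some 20 degrees past upright it falls flat by itself.
- pump_bottle: Empty amber glass pump bottle with a black push dispenser, 60 mm in diameter, 172 mm high, loose; origin under its centre. Bystander.
- river_stone: Smooth grey river stone, round, 74 mm wide, 34 mm high, loose; origin under its centre. Bystander.
- spoon_rest: Stainless steel spoon rest, a shallow dish 85 x 100 mm with a channel handle running 105 mm further to its +y, 16 mm high, loose; origin under the dish's centre. Bystander.
- green_tray: Empty green acrylic tray, 220 x 160 mm, 30 mm high, loose; origin under its centre. Bystander.

How it is judged:
On the way, in this order (a step that is already met when the one before it is completed fails the run):
1. paddle 1, counted from the red end, lies flat towards the blue end (value of joint paddle1 above 1.7 rad), for 0.03 s.
2. paddle 2, counted from the red end, lies flat towards the blue end (value of joint paddle2 above 1.7 rad), for 0.03 s.
3. paddle 3, counted from the red end, lies flat towards the blue end (value of joint paddle3 above 1.7 rad), for 0.03 s.
4. paddle 4, counted from the red end, lies flat towards the blue end (value of joint paddle4 above 1.7 rad), for 0.03 s.
5. paddle 5, counted from the red end, lies flat towards the blue end (value of joint paddle5 above 1.7 rad), for 0.03 s.
At the end, for the whole second after the job is handed in: All five paddles lie flat towards the blue end (joint above 1.70 rad), both ends of the counter are within 20 mm of where they started and it stands flat and still, and each bystander is upright within 20 mm of its start (value of joint each of paddle1, paddle2, paddle3, paddle4, paddle5 above 1.7 rad and distance of each of red_end, blue_end, pump_bottle, river_stone, spoon_rest, green_tray from where it was at the start of the episode below 0.02 m and angle between counter's own z axis and vertical below 0.05 rad and linear speed of counter below 0.02 m/s and angle between each of pump_bottle, river_stone, spoon_rest, green_tray's own z axis and vertical below 0.1 rad); the robot touches nothing.
It fails at once if the counter is lifted or tipped (height (world z) of counter above 0.008 m or angle between counter's own z axis and vertical above 0.12 rad).
It fails at once if the counter is pushed more than 20 mm out of place (distance of any of red_end, blue_end from where it was at the start of the episode above 0.02 m).
It fails at once if the counter or a paddle is pressed harder than 20 N (contact force between any of the arm, the fingers and counter above 20 N).
It fails at once if a bystander is moved more than 20 mm, or tipped (distance of any of pump_bottle, river_stone, spoon_rest, green_tray from where it was at the start of the episode above 0.02 m or angle between any of pump_bottle, river_stone, spoon_rest, green_tray's own z axis and vertical above 0.3 rad).
It also fails if it takes over 42 s, if anything falls off the work surface, if the arm or the gripper's body presses on something with over 40 N, if the wrist force passes 120 N, or if a joint passes its speed limit or range.

ROBOT

A 6-joint arm with a two-finger parallel gripper is mounted at the origin on the work surface. World frame = base frame: x ahead of the robot, y to its left, z up, the work surface at z = 0. Lengths are in m, angles in rad, forces in N, time in s.
With the tool pointing down it reaches from about 0.35 to 0.775 m from the base axis. Payload 5.5 kg.
Tool frame: the origin (TCP) lies at the very end of the fingers, on their centre line; the grasp point (between the pads) lies 19 mm behind it; z points along the fingers, y is the direction in which the jaws open and shut (so a half turn about z gives the same grasp; the last joint's range is limited). The gripper opens to 85 mm and grips with 20 to 120 N. Pads are 22 mm wide; open, the fingers measure 114 mm over their backs; the gripper's body (76 mm by 85 mm) begins 54 mm behind the grasp point. The pads swing forward as they close: fully open they stand 13 mm farther back than shut.
Start: joints at [-1.455, 0.313, 0.046, 1.304, 0, 1.431], TCP at [0.145, -0.556, 0.2] pointing down, gripper open.
Joint ranges: [-2.76, 2.76], [-0.86, 1.69], [-1.03, 1.26], [-2.2, 2.34], [-1.47, 1.5], [-3.14, 3.14]. Speed limits (rad/s): [2.57, 2.57, 3.14, 3.14, 3.14, 3.14].

INTERFACE

Orientations are given as a unit quaternion [w, x, y, z].
In Python, from workcell import get_state, read_camera, hand_in, find_in, silhouettes gives the robot as it stands. The module is installed in compiled form; this text tells all that it offers.
- The arm moves only by the tool send_rows, never from a script. Its argument "deltas" is a list that holds one entry, the list of rows, each a list of 6 numbers: the shift along the world's x, y, z in cm, then the turn, a rotation vector about the world's x, y, z in degrees. In form: [[[dx, dy, dz, wx, wy, wz], ...]]. A call has 1 to 12 rows; each row is the pose to reach, as a shift and turn from the pose commanded when the call began; what a row does not reach only later rows make up. A row lasts 1/10 s, in which the tool goes at most 50 mm and 8.59 degrees, less where a joint would pass 70% of its speed; a pose out of reach is approached as far as the arm can. A call with a gripper value outside its range is refused whole. "jaw" is the opening, from -1 (shut) to 1 (fully open), so that 0 is half open, set as the call begins (left out, the last holds). The fingers move at their own pace and stop on an object; "force" is the grip in N (left out, the last holds). Time passes only in rows, so rows that repeat a pose let the fingers close. It gives the time, the measured TCP pose, the force and the opening at its end, in the units of the state.
- get_state(): the state, without advancing time (a new reading comes with each control period).
- read_camera(name): name is "scene" or "top" or "wrist"; returns a dict with "img" (384x512x3 uint8, red, green, blue), "z_map" (384x512 float32, m along the optical axis (not along the pixel's ray), 0 where there is no reading), "vfov" (degrees; the focal length in pixels is half the picture's height over the tangent of half this angle, whatever the lens; pixels are square), "cx", "cy" (the principal point, pixels), "k1" (the pictures are not rectified: a ray, as slopes to the right and down, at radius r is drawn at 1 + k1 r^2 times it, then the intrinsics apply), "R" (3x3) and "t" (3): a world point X has camera coordinates R X + t; the wrist camera has in their place "hand_eye" (4x4, takes a point from camera to tool coordinates, whose origin is the TCP and whose axes are the flange's). Camera axes: x right, y down, z forward; pixel columns grow to the right and rows downward; lengths in m; the calibration is good to about 2 mm. A picture is of the moment at which its call begins: read the wrist's pose just before it.
- hand_in(): hands the job in, once; it reports no verdict.
Trained networks look in a picture, given as the dict that the camera call returned (one of the last four; its "shot" number tells which), for a name from the list of things; names that differ only in an ending like _2 or _b are one class to them, and where a whole thing is asked for, a point or a joint stands for the part that bears it (a point fixed in the world has none). Each returns a list of dicts, best first, with "conf" (0 to 1); they miss things now and then, are a little off and sometimes report something else, mostly with a low value. They report only what shows in the picture. A call takes as long as a camera call.
- find_in(picture, thing): "box" ([centre column, centre row, width, height] in pixels, round what is visible of it).
- silhouettes(picture, thing): "mask" (384x512 bool, what is visible of it) and "box" ([centre column, centre row, width, height] in pixels, round what is visible of it).
The state is a dict: "clock": time; "joint_pos": joint angles; "qvel": joint speeds; "tau": joint torques, N m; "tcp_pos": TCP position; "orientation": TCP orientation; "wrist_force": force on the tool from outside, world axes, zero at the start; "ft_torque": the same for the moment, N m; "finger_gap": finger opening in m.
Only numpy, scipy, OpenCV 4.12 (cv2) and the standard library are available. Lean on these libraries where they do the work, as an engineer would, in place of code of your own. Each camera call takes 0.05 s, during which the arm holds its last target.

## Working session

There is one attempt and no reset: what is moved stays moved. The work goes in short steps, Python scripts to look and compute and a tool call to move; the robot and the scene stay as the last step left them, time stands still between calls to the robot, and variables do not carry over. Pictures are saved under pics/ and viewed, and the job is handed in when it is done.

Besides the shell and the picture viewer there is one more tool, called after "Request:" as name(argument=value, ...) on one line, values as JSON. send_rows: Moves the arm, as the interface text tells. Its arguments: {"type":"object","properties":{"deltas":{"type":"array","items":{"type":"array","items":{"type":"array","items":{"type":"number"}}}},"jaw":{"type":"number"},"force":{"type":"number"}},"required":["deltas"]}

```bash
mkdir -p pics; cat > h.py <<'E'
import numpy as np, cv2
from workcell import *
def K(c):
    f=192/np.tan(np.radians(c["vfov"])/2); return f
def undist(c,uv):
    f=K(c); d=(np.atleast_2d(uv).astype(float)-[c["cx"],c["cy"]])/f
    x=d.copy()
    for _ in range(30):
        r2=(x**2).sum(1,keepdims=True); x=d/(1+c["k1"]*r2)
    return x
def toworld(c,uv,z=None,depth=None):
    x=undist(c,uv); ray=np.c_[x,np.ones(len(x))]
    R=np.array(c["R"]);t=np.array(c["t"])
    o=-R.T@t; d=ray@R
    if depth is not None: return o+d*np.asarray(depth)[:,None]
    return o+d*((z-o[2])/d[:,2])[:,None]
def proj(c,X):
    p=np.atleast_2d(X)@np.array(c["R"]).T+np.array(c["t"]); x=p[:,:2]/p[:,2:]
    r2=(x**2).sum(1,keepdims=True); return x*(1+c["k1"]*r2)*K(c)+[c["cx"],c["cy"]]
def save(c,n): cv2.imwrite("pics/"+n,cv2.cvtColor(c["img"],cv2.COLOR_RGB2BGR))
E
python3 - <<'E'
from h import *
import pickle
s=get_state();print(s)
for n in("top","scene"):
    c=read_camera(n);save(c,n+"0.png");pickle.dump(c,open(n+"0.pkl","wb"))
    print(n,c["vfov"],c["k1"],c["t"],c["shot"])
    for th in["counter","red_end","blue_end","hinge1","paddle1","pump_bottle","river_stone","spoon_rest","green_tray"]:
        print(th,[(np.round(d["box"]),round(d["conf"],2)) for d in find_in(c,th)][:6])
E
```

```text
{'clock': 0.0, 'joint_pos': array([-1.45458827e+00,  3.14029581e-01,  4.49826977e-02,  1.30355538e+00,
        4.87104789e-05,  1.43121594e+00]), 'qvel': array([ 2.54828274e-03, -5.00009776e-04, -4.28467816e-05, -1.57411367e-03,
        1.37229499e-03,  2.03742053e-03]), 'tau': array([-5.23538856e-04, -4.80623496e+01,  2.98535639e+01,  1.91967847e-02,
       -1.16042784e-04, -7.48114584e-07]), 'tcp_pos': array([ 0.14543348, -0.55574196,  0.19899381]), 'orientation': array([-9.02622485e-04,  9.91832274e-01,  1.27545776e-01,  3.49055667e-05]), 'wrist_force': array([ 4.04555067e-04, -9.10576371e-02, -7.05970719e-01]), 'ft_torque': array([-0.04297927, -0.01111412,  0.04256462]), 'finger_gap': 0.08540559949409728}
top 55.17008579129261 -0.04680227987719247 [0.04348715 0.61447751 0.79627014] 1
counter [(array([220., 248., 112.,  66.]), 0.87)]
red_end [(array([218., 246., 114.,  60.]), 0.63), (array([328., 222.,  43.,  28.]), 0.48)]
blue_end [(array([219., 245., 115.,  66.]), 0.95)]
hinge1 [(array([218., 248., 116.,  57.]), 0.62)]
paddle1 [(array([228., 227.,   8.,  14.]), 0.54), (array([18
[... 461 characters left out ...]
), 0.84), (array([206., 169.,  20.,  66.]), 0.67)]
blue_end [(array([298., 203.,  87.,  50.]), 0.58), (array([270., 249.,  29.,  20.]), 0.52)]
hinge1 [(array([278., 200.,  12.,  17.]), 0.63), (array([297., 204.,  86.,  50.]), 0.59)]
paddle1 [(array([279., 202.,  11.,  11.]), 0.58), (array([265., 184.,  11.,  14.]), 0.57), (array([296., 206.,   9.,  15.]), 0.57), (array([268., 194.,  12.,  13.]), 0.54)]
pump_bottle [(array([204., 166.,  20.,  66.]), 0.79), (array([296., 203.,  84.,  50.]), 0.23)]
river_stone [(array([296., 204.,  86.,  50.]), 0.68)]
spoon_rest [(array([309., 186.,  73.,  34.]), 0.93)]
green_tray [(array([377., 248., 101.,  80.]), 0.8), (array([295., 206.,   6.,  11.]), 0.48)]
```

```bash
python3 - <<'E'
import cv2
a=cv2.imread("pics/top0.png");cv2.imwrite("pics/top0z.png",cv2.resize(a[130:330,130:380],None,fx=3,fy=3,interpolation=2))
a=cv2.imread("pics/scene0.png");cv2.imwrite("pics/scene0z.png",cv2.resize(a[120:300,190:450],None,fx=3,fy=3,interpolation=2))
E
```

```text
(no output)
```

View pics/top0.png

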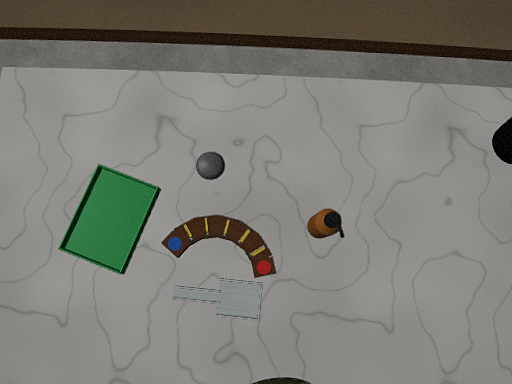

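```bash
sleep 1
```

```text
(no output)
```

View pics/top0z.png

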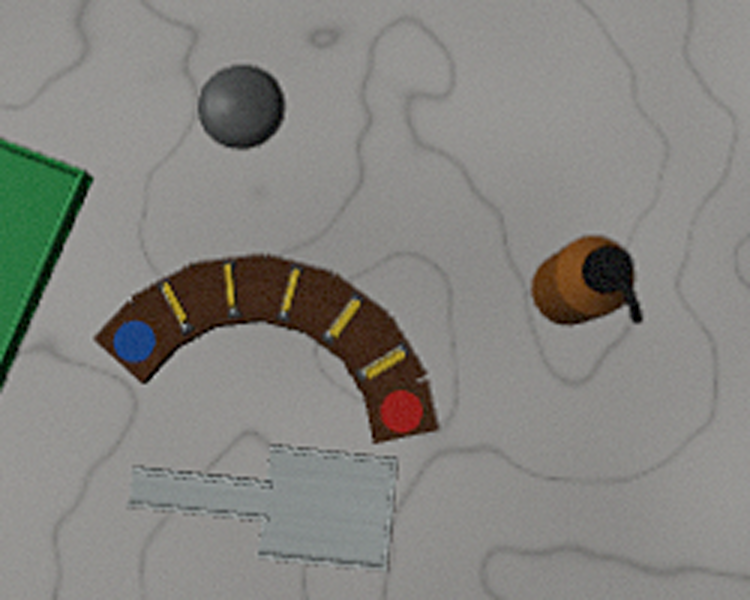

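View pics/scene0z.png

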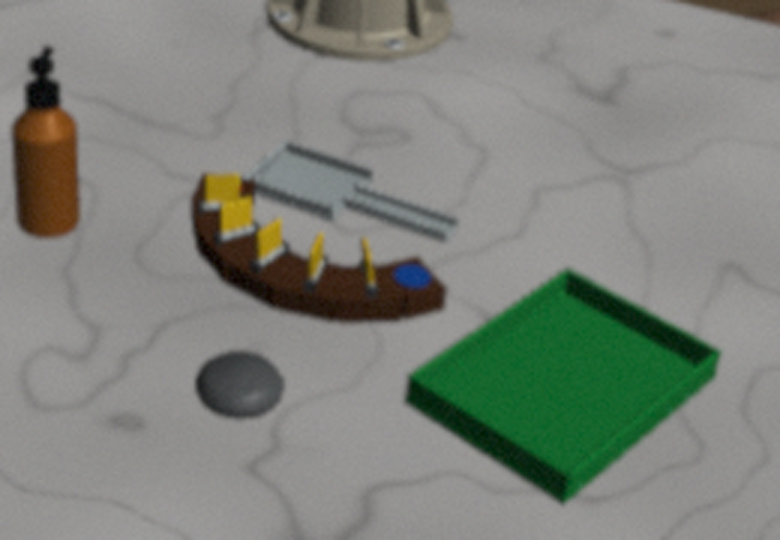

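The top view shows the counter between the stone (210,165) and the spoon rest (230,297), with the red disc at (264,267) and the blue at (174,244). The bottle is at about (322,225). Next I fit the board geometry.

```bash
cat > fit.py <<'E'
from h import *
from scipy.optimize import least_squares
def discs(c,z=0.024):
    im=c["img"].astype(int); r,g,b=im[...,0],im[...,1],im[...,2]
    o=[]
    for m in((r>120)&(g<70)&(b<70),(b>100)&(r<80)&(b>g+40)):
        n,l,st,ce=cv2.connectedComponentsWithStats(m.astype(np.uint8))
        i=1+np.argmax(st[1:,4]); o.append(np.r_[ce[i],st[i,4]])
    o=np.array(o); return o,toworld(c,o[:,:2],z)
E
python3 - <<'E'
from fit import *; import pickle
for n in("top","scene"):
    c=pickle.load(open(n+"0.pkl","rb"))
    o,W=discs(c);print(n,o.round(1).tolist(),W.round(4).tolist(),np.linalg.norm(W[0]-W[1]))
    c0=c["z_map"][int(o[0][1]),int(o[0][0])];print(toworld(c,o[:1,:2],depth=[c0]))
c=pickle.load(open("top0.pkl","rb"))
o,W=discs(c)
r,b=W[0][:2],W[1][:2]; R=.12
m=(r+b)/2; d=np.linalg.norm(r-b); u=(b-r)/d; h=np.sqrt(R*R-d*d/4)
n=np.array([u[1],-u[0]]); 
if n[0]>0:n=-n
C=m+n*h
# y from red to blue, x away from centre; z up
print("C",C,"span deg",np.degrees(2*np.arcsin(d/2/R)))
a0=np.arctan2(*(m-C)[::-1]); print("mid dir deg",np.degrees(a0))
for dirn in(1,):
    hs=[]
    for k in range(5):
        a=a0+(k-2)*.046/R
        hs.append([*(C+R*np.array([np.cos(a),np.sin(a)])),.03])
    hs=np.array(hs);print(hs.round(4));print(proj(c,hs).round(1))
im=cv2.cvtColor(c["img"],cv2.COLOR_RGB2BGR)
Z=cv2.resize(im[130:330,130:380],None,fx=3,fy=3,interpolation=2)
for p in proj(c,hs):cv2.circle(Z,tuple(((p-[130,130]+.5)*3).astype(int)),3,(255,255,255),1)
for rr in(.094,.146):
  pts=np.array([[C[0]+rr*np.cos(a),C[1]+rr*np.sin(a),.024] for a in np.linspace(a0-1.1,a0+1.1,40)])
  for p in proj(c,pts):cv2.circle(Z,tuple(((p-[130,130]+.5)*3).astype(int)),1,(0,255,255),-1)
cv2.imwrite("pics/fit.png",Z)
for th,z in(("pump_bottle",.17),("river_stone",.017),("spoon_rest",.01)):
    bx=find_in and None
print("stone",toworld(c,[[210,165]],.017),"bottle top",toworld(c,[[333,218]],.17),"bottle base", toworld(c,[[320,226]],.05))
print("spoon pts",toworld(c,[[262,282],[262,318],[219,278],[174,288],[174,299]],.016).round(3).tolist())
E
```

```text
top [[263.4, 266.6, 147.0], [174.3, 243.2, 141.0]] [[0.4472, 0.0426, 0.024], [0.4961, 0.2525, 0.024]] 0.21559501721830154
[[0.44717853 0.04254541 0.02375075]]
scene [[41.1, 130.7, 546.0], [327.1, 211.5, 57.0]] [[0.5252, -0.7836, 0.024], [0.4901, 0.2535, 0.024]] 1.0376415490651545
[[ 0.15443987 -1.28259709 -0.26417516]]
C [0.42029357 0.15950851] span deg 127.874282445479
mid dir deg -13.115740682642889
[[0.4856 0.0588 0.03  ]
 [0.5185 0.0905 0.03  ]
 [0.5372 0.1323 0.03  ]
 [0.5389 0.178  0.03  ]
 [0.5234 0.221  0.03  ]]
[[256.9 249.7]
 [243.8 235.3]
 [226.2 226.8]
 [206.8 225.6]
 [188.1 231.7]]
stone [[0.68961279 0.17872849 0.017     ]] bottle top [[ 0.54665114 -0.08726537  0.17      ]] bottle base [[ 0.54285392 -0.08585818  0.05      ]]
spoon pts [[0.412, 0.045, 0.016], [0.33, 0.043, 0.016], [0.419, 0.145, 0.016], [0.393, 0.248, 0.016], [0.369, 0.247, 0.016]]
```

View pics/fit.png

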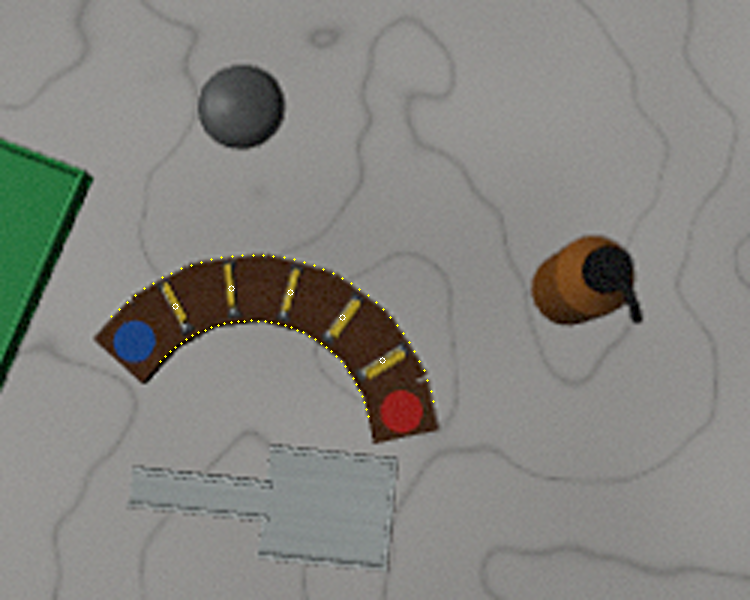

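The board model fits well. I'll travel high with the jaws shut to a point over the red disc.

Request:
send_rows(deltas=[[[1.0,2.0,0,0,0,4],[3,6,0,0,0,11],[5,10,0,0,0,18],[7,14,0,0,0,25],[9,18,0,0,0,32],[11,22,0,0,0,39.5],[13,26,0,0,0,47],[15,30,0,0,0,54],[17,34,0,0,0,61],[19,38,0,0,0,68],[21,42,0,0,0,75],[22,44,0,0,0,80]]], jaw=-1, force=20)

```text
clock: 2.2
tcp_pos: [0.3662, -0.1136, 0.2003]
orientation: [0.0, 0.675, 0.738, 0.0]
wrist_force: [1.6, -0.2, -0.6]
finger_gap: -0.0003
```

Request:
send_rows(deltas=[[[1,2,0,0,0,4],[3,6,0,0,0,11],[5,10,0,0,0,18],[7,13.5,0,0,0,25],[8.2,15.9,0,0,0,28],[8.2,15.9,-3,0,0,28],[8.2,15.9,-6,0,0,28],[8.2,15.9,-9,0,0,28],[8.2,15.9,-10,0,0,28],[8.2,15.9,-10,0,0,28]]])

```text
clock: 3.2
tcp_pos: [0.4462, 0.0428, 0.0989]
orientation: [-0.001, 0.48, 0.877, -0.001]
wrist_force: [0.1, -0.6, 1.5]
finger_gap: 0.0001
```

```bash
python3 - <<'E'
from h import *
s=get_state();print(s["clock"],s["tcp_pos"],s["orientation"],s["joint_pos"],s["wrist_force"])
c=read_camera("scene");im=cv2.cvtColor(c["img"],cv2.COLOR_RGB2BGR)
cv2.imwrite("pics/s1.png",cv2.resize(im[100:290,200:400],None,fx=3,fy=3,interpolation=2))
c=read_camera("wrist");save(c,"w1.png")
E
```

```text
3.2 [0.44620483 0.04277102 0.09887598] [-1.37005602e-03  4.79804990e-01  8.77373905e-01 -5.71017971e-04] [-8.39182055e-02  1.32737047e-01 -4.42594071e-01  9.98433094e-01
  6.41856987e-05  9.16947770e-01] [ 0.11357237 -0.61014696  1.5042123 ]
```

View pics/s1.png

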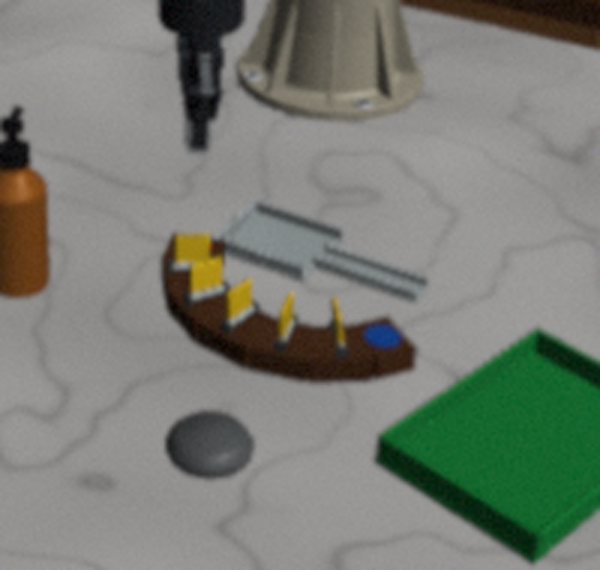

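View pics/w1.png

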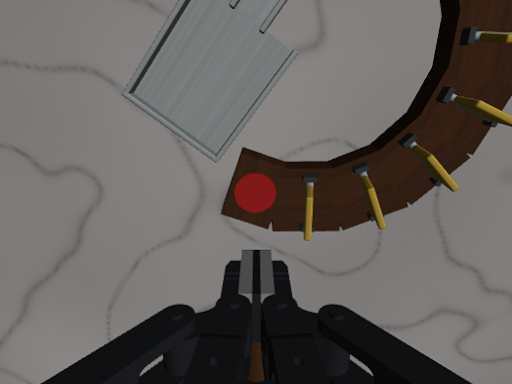

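```bash
python3 - <<'E'
from fit import *
from scipy.spatial.transform import Rotation as Ro
s=get_state();p=s["tcp_pos"];q=s["orientation"]
R=Ro.from_quat(np.r_[q[1:],q[0]]).as_matrix()
c=read_camera("scene");print("scene px of tcp",proj(c,p),"zoomed",(proj(c,p)-[200,100])*3)
w=read_camera("wrist");H=np.array(w["hand_eye"]);print(H.round(3))
T=np.eye(4);T[:3,:3]=R;T[:3,3]=p
M=np.linalg.inv(T@H);w["R"]=M[:3,:3];w["t"]=M[:3,3]
print("wrist px of tcp",proj(w,p))
im=w["img"].astype(int);m=(im[...,0]>100)&(im[...,1]<60)&(im[...,2]<60)
n,l,st,ce=cv2.connectedComponentsWithStats(m.astype(np.uint8));i=1+np.argmax(st[1:,4]);print(ce[i],st[i])
print("disc from wrist",toworld(w,[ce[i]],.024), "z_map",toworld(w,[ce[i]],depth=[w["z_map"][int(ce[i][1]),int(ce[i][0])]]))
t=read_camera("top");save(t,"t2.png");print("top px",proj(t,p))
print("wrist proj of model hinges",proj(w,[[.4856,.0588,.03],[.5185,.0905,.03],[.5372,.1323,.03]]))
E
```

```text
scene px of tcp [[263.81284046 159.40063534]] zoomed [[191.43852137 178.20190603]]
[[ 0.002 -0.944 -0.329  0.084]
 [ 1.     0.002  0.    -0.   ]
 [ 0.001 -0.329  0.944 -0.174]
 [ 0.     0.     0.     1.   ]]
wrist px of tcp [[256.08232129 235.69480465]]
[253.17989002 190.68656716] [ 233  171   41   40 1273]
disc from wrist [[0.44578764 0.04227811 0.024     ]] z_map [[0.44554928 0.04266949 0.02538163]]
top px [[265.46587544 266.31980093]]
wrist proj of model hinges [[308.57780083 202.61963286]
 [368.30976188 191.62566928]
 [424.10752626 159.26661537]]
```

View pics/t2.png

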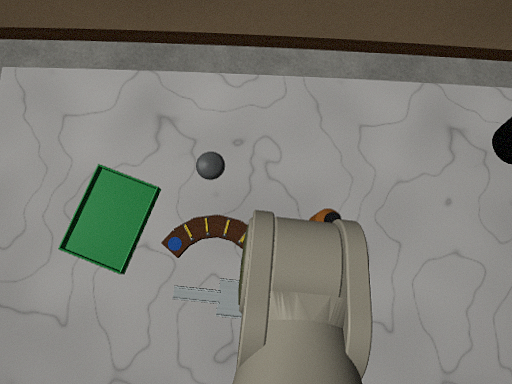

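```bash
python3 - <<'E'
from fit import *
from scipy.spatial.transform import Rotation as Ro
s=get_state();p=s["tcp_pos"];q=s["orientation"]
R=Ro.from_quat(np.r_[q[1:],q[0]]).as_matrix()
w=read_camera("wrist");H=np.array(w["hand_eye"])
T=np.eye(4);T[:3,:3]=R;T[:3,3]=p
M=np.linalg.inv(T@H);w["R"]=M[:3,:3];w["t"]=M[:3,3]
for r in range(236,300,6):
    for col in(248,264):
        d=w["z_map"][r,col]; X=toworld(w,[[col,r]],depth=[d])[0]; print(r,col,round(float(d),3),((X-p)@R).round(3),end=' | ')
    print()
c=read_camera("scene");zm=c["z_map"]
for r in range(140,166,2):
    d=[zm[r,k] for k in range(258,274,2)];print(r,np.round(d,2))
    ks=[k for k in range(258,274) if 0.1<zm[r,k]<1.62]
im=cv2.cvtColor(c["img"],cv2.COLOR_RGB2BGR)
cv2.imwrite("pics/s2.png",cv2.resize(im[110:210,215:315],None,fx=6,fy=6,interpolation=2))
E
```

```text
236 248 0.304 [-0.049 -0.007  0.102] | 236 264 0.304 [-0.049  0.007  0.101] | 
242 248 0.306 [-0.055 -0.007  0.101] | 242 264 0.307 [-0.056  0.007  0.102] | 
248 248 0.307 [-0.061 -0.007  0.101] | 248 264 0.307 [-0.061  0.007  0.101] | 
254 248 0.152 [ 0.01  -0.004 -0.039] | 254 264 0.15 [ 0.011  0.003 -0.04 ] | 
260 248 0.146 [ 0.01  -0.003 -0.045] | 260 264 0.147 [ 0.01   0.003 -0.044] | 
266 248 0.142 [ 0.01  -0.003 -0.049] | 266 264 0.143 [ 0.01   0.003 -0.049] | 
272 248 0.136 [ 0.011 -0.003 -0.055] | 272 264 0.138 [ 0.01   0.003 -0.054] | 
278 248 0.134 [ 0.01  -0.003 -0.058] | 278 264 0.134 [ 0.01   0.003 -0.058] | 
284 248 0.129 [ 0.011 -0.003 -0.063] | 284 264 0.13 [ 0.01   0.003 -0.062] | 
290 248 0.125 [ 0.011 -0.003 -0.067] | 290 264 0.125 [ 0.01   0.003 -0.067] | 
296 248 0.124 [ 0.009 -0.003 -0.069] | 296 264 0.124 [ 0.009  0.003 -0.069] | 
140 [1.68 1.68 1.34 1.33 1.33 1.34 1.69 1.68]
142 [1.68 1.68 1.34 1.34 1.34 1.34 1.68 1.67]
144 [1.66 1.67 1.35 1.34 1.34 1.34 1.66 1.67]
146 [1.65 1.66 1.35 1.34 1.34 1.35 1.65 1.65]
148 [1.65 1.64 1.36 1.35 1.35 1.35 1.64 1.64]
150 [1.63 1.64 1.35 1.36 1.36 1.35 1.62 1.63]
152 [1.62 1.62 1.62 1.62 1.63 1.62 1.62 1.62]
154 [1.61 1.62 1.61 1.61 1.61 1.6  1.61 1.62]
156 [1.61 1.6  1.6  1.6  1.6  1.6  1.6  1.6 ]
158 [1.58 1.58 1.58 1.59 1.58 1.59 1.59 1.59]
160 [1.58 1.58 1.57 1.58 1.58 1.58 1.59 1.58]
162 [1.57 1.56 1.57 1.57 1.57 1.56 1.56 1.57]
164 [1.55 1.56 1.56 1.56 1.55 1.56 1.56 1.56]
```

View pics/s2.png

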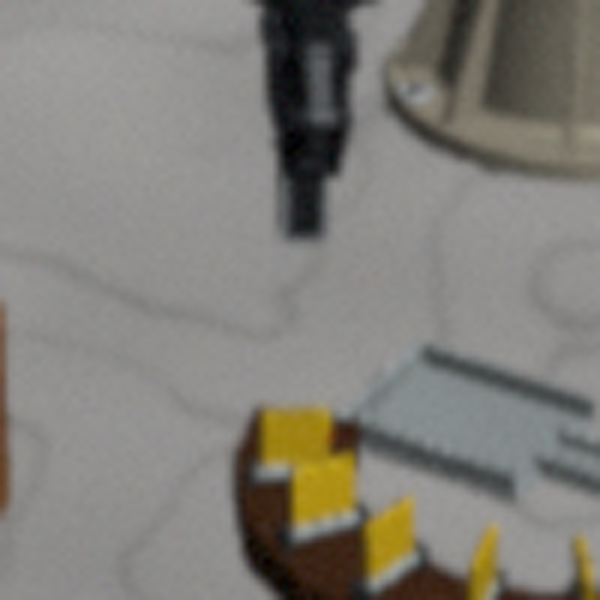

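```bash
python3 - <<'E'
from fit import *
c=read_camera("scene");s=get_state();print(s["tcp_pos"],s["finger_gap"],s["clock"])
zm=c["z_map"]
for r in(144,148,151):
    for k in(262,264,266,268): print(r,k,toworld(c,[[k,r]],depth=[zm[r,k]]).round(3)[0],end='|')
    print()
# grasp pad location
for z in(.10,.11,.12,.13,.14): print(z,proj(c,[.4462,.0428,z]))
E
```

```text
[0.44819151 0.04253518 0.1008247 ] 7.666835135332098e-07 3.6
144 262 [0.454 0.038 0.151]|144 264 [0.463 0.049 0.158]|144 266 [0.453 0.05  0.154]|144 268 [0.456 0.057 0.157]|
148 262 [0.457 0.04  0.14 ]|148 264 [0.46  0.048 0.144]|148 266 [0.459 0.053 0.146]|148 268 [0.461 0.06  0.148]|
151 262 [ 0.248 -0.062  0.   ]|151 264 [ 0.248 -0.054  0.003]|151 266 [ 0.247 -0.048  0.004]|151 268 [ 0.236 -0.046 -0.001]|
0.1 [[264.22863774 159.41720448]]
0.11 [[264.32866919 156.29474824]]
0.12 [[264.42932607 153.14793186]]
0.13 [[264.53060976 149.97658897]]
0.14 [[264.63252149 146.78055474]]
```

Both cameras place the visible fingertip about 35 mm above the reported TCP. So I start with the cautious height, TCP at 48 mm, and see whether paddle 1 reacts before going lower.

```bash
python3 - <<'E'
import numpy as np
C=np.array([.4203,.1595]);R=.12
for a in np.arange(-77,75,3.0):
    x=C+R*np.array([np.cos(np.radians(a)),np.sin(np.radians(a))]);print(a,(x*100).round(2),round((a+57.05)/57.2958*120,1),'mm past h1')
E
```

```text
-77.0 [44.73  4.26] -41.8 mm past h1
-74.0 [45.34  4.41] -35.5 mm past h1
-71.0 [45.94  4.6 ] -29.2 mm past h1
-68.0 [46.53  4.82] -22.9 mm past h1
-65.0 [47.1   5.07] -16.7 mm past h1
-62.0 [47.66  5.35] -10.4 mm past h1
-59.0 [48.21  5.66] -4.1 mm past h1
-56.0 [48.74  6.  ] 2.2 mm past h1
-53.0 [49.25  6.37] 8.5 mm past h1
-50.0 [49.74  6.76] 14.8 mm past h1
-47.0 [50.21  7.17] 21.0 mm past h1
-44.0 [50.66  7.61] 27.3 mm past h1
-41.0 [51.09  8.08] 33.6 mm past h1
-38.0 [51.49  8.56] 39.9 mm past h1
-35.0 [51.86  9.07] 46.2 mm past h1
-32.0 [52.21  9.59] 52.5 mm past h1
-29.0 [52.53 10.13] 58.7 mm past h1
-26.0 [52.82 10.69] 65.0 mm past h1
-23.0 [53.08 11.26] 71.3 mm past h1
-20.0 [53.31 11.85] 77.6 mm past h1
-17.0 [53.51 12.44] 83.9 mm past h1
-14.0 [53.67 13.05] 90.2 mm past h1
-11.0 [53.81 13.66] 96.4 mm past h1
-8.0 [53.91 14.28] 102.7 mm past h1
-5.0 [53.98 14.9 ] 109.0 mm past h1
-2.0 [54.02 15.53] 115.3 mm past h1
1.0 [54.03 16.16] 121.6 mm past h1
4.0 [54.   16.79] 127.9 mm past h1
7.0 [53.94 17.41] 134.1 mm past h1
10.0 [53.85 18.03] 140.4 mm past h1
13.0 [53.72 18.65] 146.7 mm past h1
16.0 [53.57 19.26] 153.0 mm past h1
19.0 [53.38 19.86] 159.3 mm past h1
22.0 [53.16 20.45] 165.6 mm past h1
25.0 [52.91 21.02] 171.8 mm past h1
28.0 [52.63 21.58] 178.1 mm past h1
31.0 [52.32 22.13] 184.4 mm past h1
34.0 [51.98 22.66] 190.7 mm past h1
37.0 [51.61 23.17] 197.0 mm past h1
40.0 [51.22 23.66] 203.3 mm past h1
43.0 [50.81 24.13] 209.5 mm past h1
46.0 [50.37 24.58] 215.8 mm past h1
49.0 [49.9  25.01] 222.1 mm past h1
52.0 [49.42 25.41] 228.4 mm past h1
55.0 [48.91 25.78] 234.7 mm past h1
58.0 [48.39 26.13] 241.0 mm past h1
61.0 [47.85 26.45] 247.2 mm past h1
64.0 [47.29 26.74] 253.5 mm past h1
67.0 [46.72 27.  ] 259.8 mm past h1
70.0 [46.13 27.23] 266.1 mm past h1
73.0 [45.54 27.43] 272.4 mm past h1
```

Request:
send_rows(deltas=[[[0,0,-1.5,0,0,0],[0,0,-3,0,0,0],[0,0,-4,0,0,0],[0,0,-5,0,0,0],[0,0,-5.2,0,0,0]]])

```text
clock: 4.1
tcp_pos: [0.4468, 0.0427, 0.047]
orientation: [-0.001, 0.48, 0.877, -0.0]
wrist_force: [-0.7, 0.6, 0.3]
finger_gap: 0.0002
```

Request:
send_rows(deltas=[[[0.6,0.1,0,0,0,0],[1.2,0.3,0,0,0,0],[1.8,0.5,0,0,0,0],[2.4,0.8,0,0,0,0],[3.0,1.05,0,0,0,0],[3.5,1.35,0,0,0,0],[4.0,1.7,0,0,0,0],[4.0,1.7,0,0,0,0]]])

```text
clock: 4.9
tcp_pos: [0.4883, 0.0601, 0.0479]
orientation: [0.0, 0.48, 0.878, 0.0]
wrist_force: [0.4, 0.1, -0.5]
finger_gap: -0.0
```

```bash
python3 - <<'E'
from h import *
s=get_state();print(s["clock"],s["tcp_pos"],s["wrist_force"])
c=read_camera("wrist");save(c,"w3.png")
c=read_camera("scene");im=cv2.cvtColor(c["img"],cv2.COLOR_RGB2BGR)
cv2.imwrite("pics/s3.png",cv2.resize(im[130:230,235:355],None,fx=6,fy=6,interpolation=2))
E
```

```text
4.9 [0.48826581 0.0600855  0.0479251 ] [ 0.37367233  0.13089071 -0.49288435]
```

View pics/w3.png

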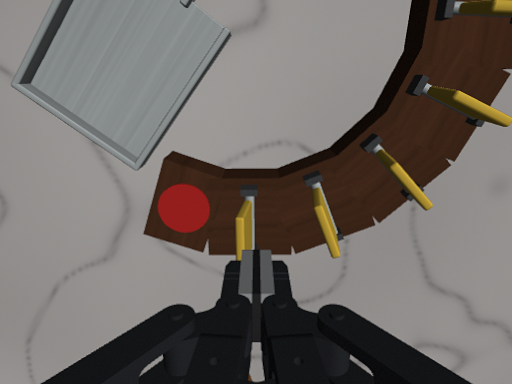

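View pics/s3.png

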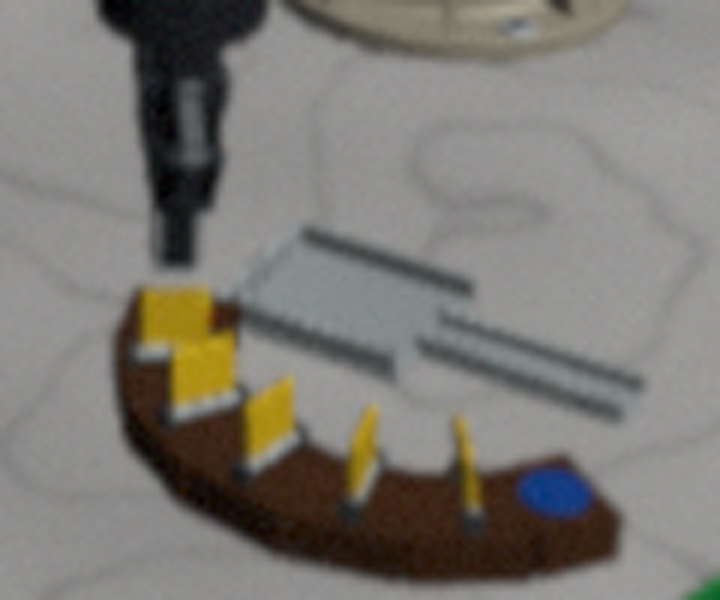

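TCP 48 mm passes above paddle 1 untouched, so the real tip is about 35 mm behind the reported TCP, as both pictures showed. I'll go back over the red disc and descend to TCP of about 13 mm, which puts the tip at about 48 mm.

Request:
send_rows(deltas=[[[-1.5,-0.6,0,0,0,0],[-3,-1.3,0,0,0,0],[-4,-1.7,0,0,0,0],[-4,-1.7,-0.5,0,0,0],[-4,-1.7,-1,0,0,0],[-4,-1.7,-1.5,0,0,0],[-4,-1.7,-2,0,0,0],[-4,-1.7,-2,0,0,0]]])

```text
clock: 5.8
tcp_pos: [0.4471, 0.0428, 0.0269]
orientation: [-0.001, 0.48, 0.877, -0.0]
wrist_force: [-1.0, -0.8, 0.3]
finger_gap: -0.0001
```

Request:
send_rows(deltas=[[[0,0,-0.5,0,0,0],[0,0,-1,0,0,0],[0,0,-1.5,0,0,0],[0,0,-1.5,0,0,0]]])

```text
clock: 6.2
tcp_pos: [0.4468, 0.0427, 0.0121]
orientation: [-0.001, 0.48, 0.877, -0.0]
wrist_force: [-0.1, -0.1, -0.0]
finger_gap: 0.0004
```

```bash
python3 - <<'E'
from h import *
s=get_state();print(s["clock"],s["tcp_pos"],s["wrist_force"])
c=read_camera("wrist");save(c,"w4.png")
c=read_camera("scene");im=cv2.cvtColor(c["img"],cv2.COLOR_RGB2BGR)
cv2.imwrite("pics/s4.png",cv2.resize(im[130:230,235:355],None,fx=6,fy=6,interpolation=2))
E
```

```text
6.2 [0.44677625 0.04274389 0.01210561] [-0.0994794  -0.13871071 -0.04163642]
```

View pics/w4.png

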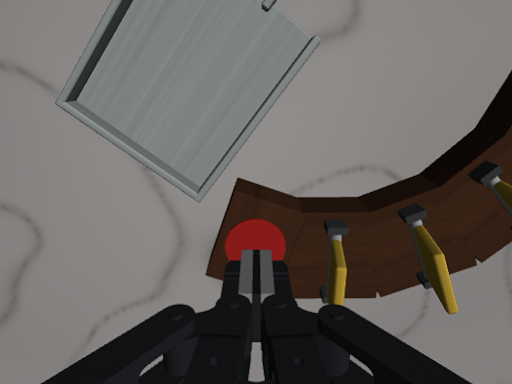

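View pics/s4.png

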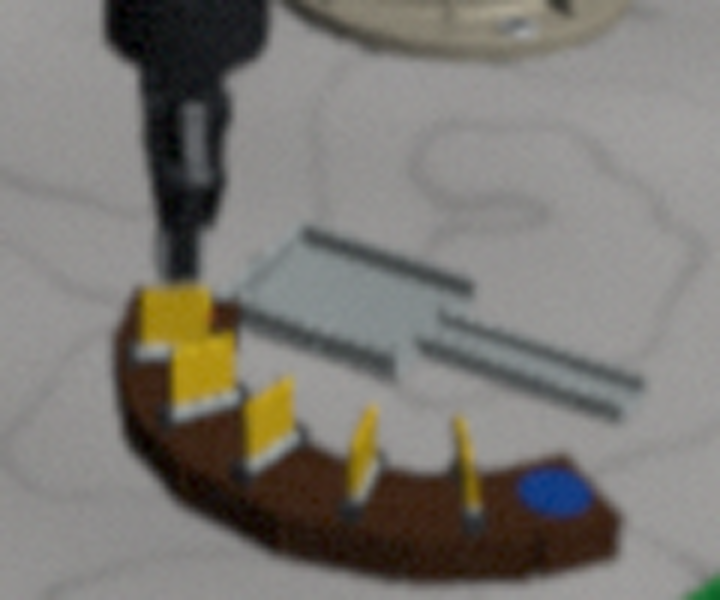

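Request:
send_rows(deltas=[[[0.6,0.1,0,0,0,0],[1.2,0.3,0,0,0,0],[1.8,0.5,0,0,0,0],[2.4,0.8,0,0,0,0],[3.0,1.05,0,0,0,0],[3.5,1.35,0,0,0,0],[4.0,1.7,0,0,0,0],[4.5,2.1,0,0,0,3],[5.0,2.5,0,0,0,6],[5.0,2.5,0,0,0,6]]])

```text
clock: 7.3
tcp_pos: [0.4983, 0.0681, 0.0129]
orientation: [0.0, 0.433, 0.901, 0.0]
wrist_force: [-0.5, 0.2, 0.2]
finger_gap: 0.0002
```

```bash
cat > look.py <<'E'
from h import *;import sys
n=sys.argv[1]
s=get_state();print(s["clock"],s["tcp_pos"],s["wrist_force"])
c=read_camera("wrist")
w=cv2.cvtColor(c["img"],cv2.COLOR_RGB2BGR)
c=read_camera("scene");im=cv2.cvtColor(c["img"],cv2.COLOR_RGB2BGR)
z=cv2.resize(im[140:240,245:345],(384,384),interpolation=2)
cv2.imwrite("pics/%s.png"%n,cv2.resize(np.hstack([w,z]),None,fx=.89,fy=.89))
E
python3 look.py a1
```

```text
7.3 [0.49832312 0.06814129 0.01294834] [-0.54022123  0.17286243  0.21530795]
```

View pics/a1.png

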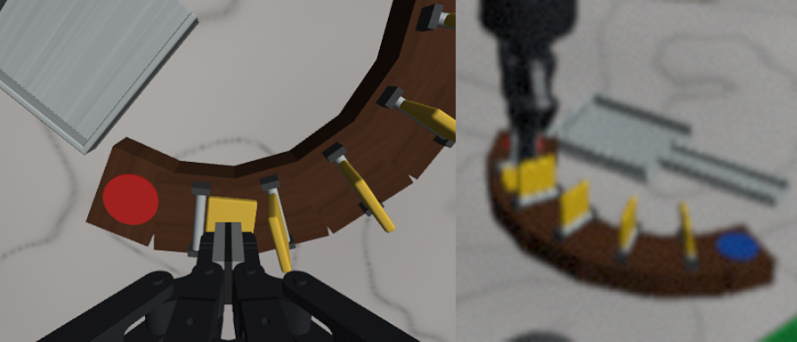

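Paddle 1 is tipped and the board hasn't moved. I'll carry on to paddle 2.

Request:
send_rows(deltas=[[[0.5,0.4,0,0,0,3],[0.95,0.8,0,0,0,6],[1.4,1.3,0,0,0,9],[1.8,1.75,0,0,0,12],[2.15,2.25,0,0,0,15],[2.5,2.8,0,0,0,18],[2.8,3.3,0,0,0,21],[3.0,3.7,0,0,0,23],[3.0,3.7,0,0,0,23]]])

```text
clock: 8.3
tcp_pos: [0.5275, 0.1049, 0.0129]
orientation: [0.0, 0.245, 0.97, 0.0]
wrist_force: [-0.5, 0.1, 0.9]
finger_gap: -0.0004
```

```bash
python3 look.py a2
```

```text
8.3 [0.52750009 0.1049127  0.01291909] [-0.54109436  0.05216069  0.87597623]
```

View pics/a2.png

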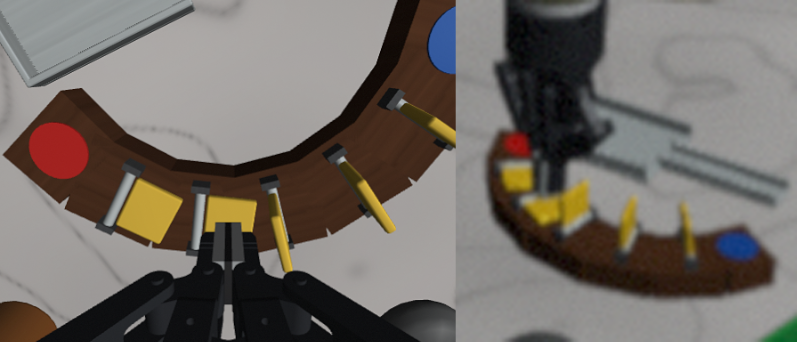

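Paddle 1 is flat and paddle 2 is tipped. Next is paddle 3.

Request:
send_rows(deltas=[[[0.3,0.55,0,0,0,3],[0.55,1.15,0,0,0,6],[0.75,1.75,0,0,0,9],[0.9,2.35,0,0,0,12],[1.05,2.95,0,0,0,15],[1.2,3.55,0,0,0,18],[1.25,4.2,0,0,0,21],[1.3,4.5,0,0,0,22],[1.3,4.5,0,0,0,22]]])

```text
clock: 9.3
tcp_pos: [0.5404, 0.1497, 0.0129]
orientation: [-0.0, 0.056, 0.998, 0.0]
wrist_force: [0.2, -0.4, -0.4]
finger_gap: -0.0004
```

```bash
python3 look.py a3
```

```text
9.3 [0.54035557 0.14973762 0.01291302] [ 0.21886143 -0.42156807 -0.3820929 ]
```

View pics/a3.png

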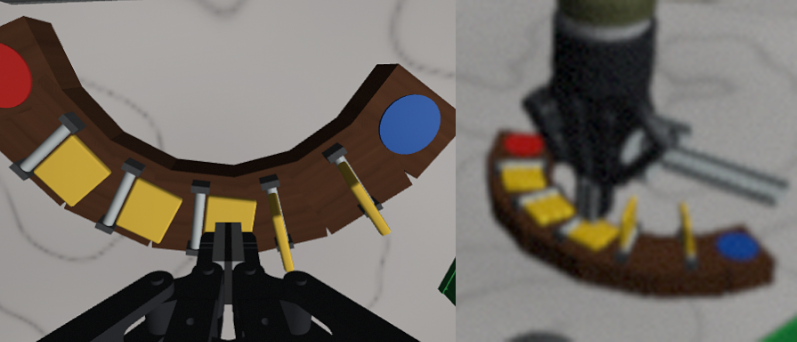

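Request:
send_rows(deltas=[[[0,0.5,0,0,0,3],[0,1.15,0,0,0,6],[0,1.8,0,0,0,9],[-0.05,2.4,0,0,0,12],[-0.15,3.05,0,0,0,15],[-0.3,3.65,0,0,0,18],[-0.45,4.25,0,0,0,21],[-0.55,4.55,0,0,0,22],[-0.55,4.55,0,0,0,22]]])

```text
clock: 10.3
tcp_pos: [0.5348, 0.1952, 0.0129]
orientation: [-0.0, -0.136, 0.991, 0.0]
wrist_force: [-0.4, -0.1, 0.4]
finger_gap: 0.0002
```

```bash
python3 look.py a4
```

```text
10.3 [0.53475905 0.19518102 0.01288916] [-0.35300507 -0.08983077  0.44110972]
```

View pics/a4.png

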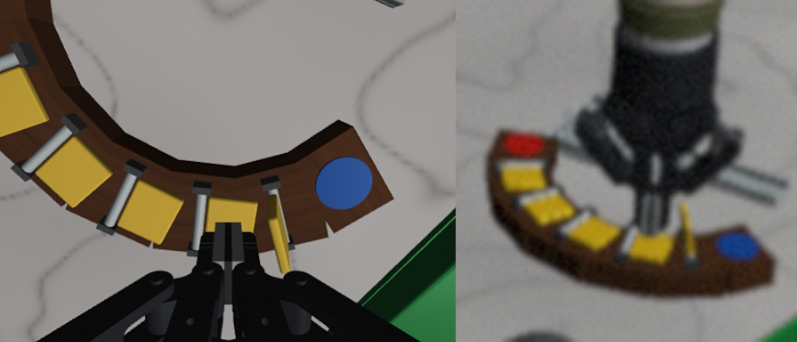

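Request:
send_rows(deltas=[[[-0.15,0.6,0,0,0,3],[-0.4,1.2,0,0,0,6],[-0.7,1.75,0,0,0,9],[-1.0,2.3,0,0,0,12],[-1.3,2.85,0,0,0,15],[-1.65,3.35,0,0,0,18],[-2.05,3.85,0,0,0,21],[-2.45,4.35,0,0,0,24],[-2.85,4.8,0,0,0,26],[-2.85,4.8,0,0,0,26]]])

```text
clock: 11.4
tcp_pos: [0.506, 0.2434, 0.0129]
orientation: [-0.0, -0.356, 0.935, 0.0]
wrist_force: [0.1, 0.3, -0.6]
finger_gap: -0.0003
```

Request:
send_rows(deltas=[[[0,0,1,0,0,0],[0,0,3,0,0,0],[0,0,6,0,0,0],[0,0,9,0,0,0],[0,0,12,0,0,0],[0,0,15,0,0,0],[0,0,18,0,0,0],[0,0,18,0,0,0],[0,0,18,0,0,0]]])

```text
clock: 12.3
tcp_pos: [0.5073, 0.2431, 0.1942]
orientation: [0.001, -0.355, 0.935, -0.0]
wrist_force: [-0.4, 0.4, -0.8]
finger_gap: 0.0002
```

```bash
python3 look.py a5; python3 - <<'E'
from fit import *
c=read_camera("top");save(c,"t5.png");print(discs(c))
E
```

```text
12.3 [0.50731371 0.24308382 0.194243  ] [-0.44224718  0.38049873 -0.79725519]
(array([[263.375     , 266.625     , 152.        ],
       [173.46153846, 243.94017094, 117.        ]]), array([[0.44711647, 0.04268315, 0.024     ],
       [0.49422702, 0.25433225, 0.024     ]]))
```

View pics/a5.png

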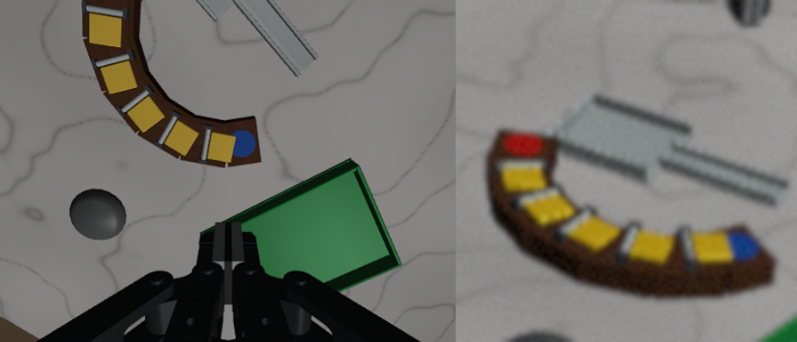

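View pics/t5.png

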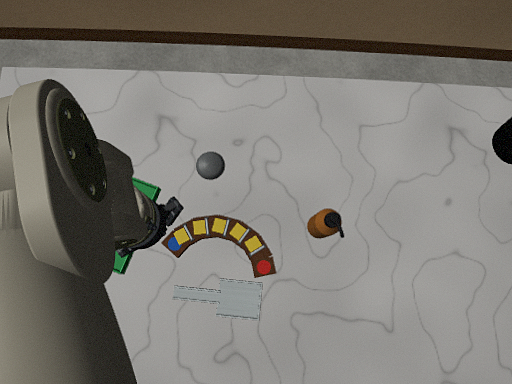

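All five paddles are flat, the red disc is where it started and the hand is clear, so I'm handing in.

```bash
python3 -c "
from workcell import *
print(hand_in())"
```

```text
the job is handed in; nothing more can be done
None
```

With the jaws shut, I traced the row from the red disc to the blue disc and tipped the five paddles over in order. I then raised the hand about 180 mm above the board and handed the job in at about 12.5 s.

**Paddles:** the last wrist, scene and top pictures show all five lying flat towards the blue end.

**Counter:** the red disc measured within 1 mm of its start. The blue disc's measured centre shifted 2–3 mm, probably because paddle 5 now covers part of it. The wrist force stayed around 1 N or less in the readings at the end of each step of the trace.

**Bystanders:** the bottle, stone and spoon rest look unmoved in the last top picture. The tray was partly hidden by the arm, so I could only check its visible edges. I did not measure any of the four again.

**One disagreement:** the cameras put the real tip of the shut fingers about 35 mm behind the stated TCP. A first pass over paddle 1 with the TCP at 48 mm touched nothing, which confirmed it, so I traced with the TCP at 13 mm (tip at about 48 mm).

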